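# Cover the jars, then hold the spice bin open

## Task

The clean jars must not catch spice dust: first slide the clear cover of the jar box fully shut over the two glass jars, and only then raise the hinged lid of the wooden spice bin and hold it open at 45 degrees for scooping. The lid falls shut by itself, so finish with the gripper still holding it still at that angle, the jar box still covered. Leave the mortar, pestle, cup and scoop where they are.

Things in the scene. Friction and masses are not known exactly. Their poses are not given: they have to be found in the camera images.
- jar_box: Light wooden box, 260 (x) x 170 (y) x 121 mm high, heavy and fixed to the worktop. Origin: centre of its underside; x along the slide. The far half (x 0 to +122 mm) is the open-topped compartment with two empty glass jars standing side by side; the near half is a closed wooden deck where the open cover parks. The tops of its walls and side rails stand 8 mm above the cover's top face.
- jar_cover (a joint): How far the jar box's cover is open, in m: 0 = fully shut over the jars (against its stop), 0.115 = fully open. The cover is a translucent plastic plate 128 x 148 x 7 mm, its top face 113 mm above the worktop, captive in rails; it slides along the box's x axis, shutting towards +x of the box (away from the robot). Its friction is 1 to 2 N; it stays where it is left.
- jar_cover_grip (a point): Grip point of the cover: centre-line of its upright wooden grip, a plate 34 mm along x, 14 mm thick across (along y), 48 mm tall, standing on the middle of the cover. This point is 32 mm above the cover's top face (16 mm below the top of the grip) and moves with the cover; pinch it across y.
- spice_bin: Light wooden bin, 180 (x) x 190 (y) x 110 mm high, heavy and fixed to the worktop, with a hinged lid and whole nutmegs inside. Origin: centre of its underside; its far side is +x. It and the jar box stand side by side, either one on the left.
- bin_lid (a joint): Opening angle of the spice bin's lid in rad: 0 = shut (level), 0.785 = open 45 degrees, 1.4 = stop. The lid is a wooden plate 194 x 194 x 10 mm weighing 0.2 to 0.45 kg on an almost frictionless hinge: it falls shut from any angle when let go.
- bin_lid_hinge (a point): Middle of the lid's hinge axis, on the bin's far (+x) rim, 111 mm above the worktop, level with the lid's underside when shut. The axis runs along the bin's y; opening lifts the near (-x) edge, so that the lid's top comes to face away from the robot. This frame turns with the lid.
- bin_lid_grip (a point): Grip point of the lid: centre-line of its upright wooden grip, a plate 34 mm along x, 14 mm thick across (along y), 48 mm tall, standing on the lid near its front edge. With the lid shut the point lies 155 mm before (-x) the hinge axis and 42 mm above it, 32 mm above the lid's top face and 16 mm below the grip's top; it moves with the lid. Pinched across y, the grip can turn between the fingers as the lid swings, so the gripper may stay pointing down.
- mortar: Bystander: dark volcanic stone mortar on three feet, 150 mm wide, 95 mm high. Origin: centre of its underside.
- cup: Bystander: stainless steel cup, 74 mm wide, 95 mm high. Origin: centre of its underside.
- pestle: Bystander: dark wooden pestle lying on the worktop, 180 mm long (along its y), 38 mm thick. Origin: centre of its underside.
- scoop: Bystander: purple plastic scoop lying on the worktop, 190 mm long (along its y), 58 mm wide, 31 mm high. Origin: on its underside near its middle.

How it is judged:
By the outcome, as a careful person would: the job done as asked, in the order asked, and still so for the second after the job is handed in, while the arm keeps its last pose, push and grip.
It also fails if it takes over 51 s, if anything falls off the work surface, if the arm or the gripper's body presses on something with over 40 N, if the wrist force passes 120 N, or if a joint passes its speed limit or range.

## Robot

A 6-joint arm with a two-finger parallel gripper is mounted at the origin on the work surface. World frame = base frame: x ahead of the robot, y to its left, z up, the work surface at z = 0. Lengths are in mm, angles in rad, forces in N, time in s.
With the tool pointing down it reaches from about 325 to 850 mm from the base axis. Payload 4.4 kg.
Tool frame: the origin (TCP) lies on the centre line of the jaws, within the pads' length; the fingertips stand 17 mm ahead of it and the grasp point (between the pads) lies 2 mm behind it (tips_ahead is the distance from the TCP to the fingertips, in mm); z points along the fingers, y is the line along which they close (so a half turn about z gives the same grasp; the last joint's range is limited). The gripper opens to 94 mm and grips with 3 to 60 N. Pads are 16 mm wide; open, the fingers measure 119 mm over their backs; the gripper's body (75 mm by 177 mm) begins 78 mm behind the grasp point.
Start: joints at [1.022, 0.207, 1.542, -0, 1.393, -0.15], TCP at [222.759, 530.1, 222.447] pointing down, gripper open.
Joint ranges: [-2.73, 2.73], [-0.86, 2.22], [0.23, 2.46], [-1.11, 4.25], [0.08, 2.63], [-2.82, 2.82]. Speed limits (rad/s): [2.79, 2.79, 3.14, 3.14, 3.14, 3.14].

## Interface

Orientations are given as a unit quaternion [w, x, y, z].
In Python, from rig import observe, read_camera, calibration, close_job, tips_ahead gives the robot as it stands. The module is installed in compiled form; this text tells all that it offers.
- The arm moves only by the tool drive_tool, never from a script. Its argument "plan" is a list of rows, each a list of 7 numbers: the turn, a rotation vector about the tool's x, y, z in degrees, then the shift along the tool's x, y, z in mm, then the closure in counts, from 0 (fully open) to 255 (shut). In form: [[rx, ry, rz, tx, ty, tz, gripper], ...]. A call has 1 to 8 rows; each row is the pose to reach, as a shift and turn from the pose commanded when the call began, along the tool's axes at that moment; what a row does not reach only later rows make up. A row lasts 1/8 s, in which the tool goes at most 62.5 mm and 10.7 degrees, less where a joint would pass 70% of its speed; a pose out of reach is approached as far as the arm can. A call with a gripper value outside its range is refused whole. The fingers move at their own pace and stop on an object; the grip force is fixed at half the most. Time passes only in rows, so rows that repeat a pose let the fingers close. It gives the time, the measured TCP pose, the force, the opening and the grip force at its end, in the units of the state.
- observe(): the state, without advancing time (a new reading comes with each control period).
- read_camera(name): name is "scene" or "top" or "wrist"; returns the picture (480x640x3 uint8, red, green, blue); there is no depth.
- calibration(name): a dict with "K" (3x3 intrinsics, pixels), "k1" (the pictures are not rectified: a ray, as slopes to the right and down, at radius r is drawn at 1 + k1 r^2 times it, then the intrinsics apply), "position" and "orientation" of the camera in the world. Camera axes: x right, y down, z forward; pixel columns grow to the right and rows downward; lengths in mm; the calibration is good to about 2 mm. A picture is of the moment at which its call begins: read the wrist's pose just before it. calibration takes no time and is no camera call; for the wrist camera it gives the pose at the moment of the call.
- close_job(): hands the job in; it is judged then, once.
The state is a dict: "clock": time; "joints": joint angles; "joint_velocities": joint speeds; "effort": joint torques, N m; "tool_pos": TCP position; "eef_rot": TCP orientation; "contact_force": force on the tool from outside, world axes, zero at the start; "moment": the same for the moment, N m; "opening": finger opening in mm; "grasp_force": force on a finger pad.
Only numpy, scipy, OpenCV 4.12 (cv2) and the standard library are available. Lean on these libraries where they do the work, as an engineer would, in place of code of your own. Each camera call takes 0.05 s, during which the arm holds its last target. There are 200 camera calls.

## Working session

There is one attempt and no reset: what is moved stays moved. The work goes in short steps, Python scripts to look and compute and a tool call to move; the robot and the scene stay as the last step left them, time stands still between calls to the robot, and variables do not carry over. Pictures are saved under pics/ and viewed, at most 10 in all, crops included, and the job is handed in when it is done.

Besides the shell and the picture viewer there is one more tool, called after "Emit:" as name([rows], argument=value, ...), one row to a line, values as JSON. drive_tool: Moves the arm, as the interface text tells. Its arguments: {"type":"object","properties":{"plan":{"type":"array","items":{"type":"array","items":{"type":"number"}}}},"required":["plan"]}

```bash
mkdir -p pics; python3 - <<'E'
from rig import *
import cv2
s=observe();print(s)
for n in("top","scene"):
    cv2.imwrite(f"pics/{n}1.png",read_camera(n)[:,:,::-1]);print(n,calibration(n))
E
```

```text
{'clock': 0.0, 'joints': array([ 1.02247982e+00,  2.07423522e-01,  1.54294314e+00, -1.97145842e-05,
        1.39349705e+00, -1.50459935e-01]), 'joint_velocities': array([ 0.00057427, -0.00209456, -0.00114887,  0.00090169,  0.00015731,
        0.00024462]), 'effort': array([ 7.62500204e-04, -3.70876336e+01, -2.81416994e+01,  6.99862861e-02,
        3.61881056e-02, -1.42595354e-04]), 'tool_pos': array([222.36911832, 529.42648236, 221.29390748]), 'eef_rot': array([-3.79603930e-04,  1.97617023e-01,  9.80278645e-01, -1.07024613e-03]), 'contact_force': array([ 0.09942727, -0.02339187, -0.06673949]), 'moment': array([-0.02463631, -0.00813256,  0.04127149]), 'grasp_force': 0.0, 'opening': 94.18667516572593}
top {'K': array([[562.73494335,   0.        , 314.49883117],
       [  0.        , 562.73494335, 256.28262958],
       [  0.        ,   0.        ,   1.        ]]), 'k1': -0.10721535210876468, 'position': array([ 265.66973099,   10.36133582, 1689.0676655 ]), 'orientation': array([ 0.06050827, -0.7000898 ,  0.70883249, -0.06139642])}
scene {'K': array([[533.88993165,   0.        , 320.25576499],
       [  0.        , 533.88993165, 240.54317407],
       [  0.        ,   0.        ,   1.        ]]), 'k1': -0.12211098298097343, 'position': array([1595.47811122, -100.23868307, 1096.58940423]), 'orientation': array([-0.29682023,  0.66409543,  0.6320694 , -0.26713907])}
```

View pics/top1.png

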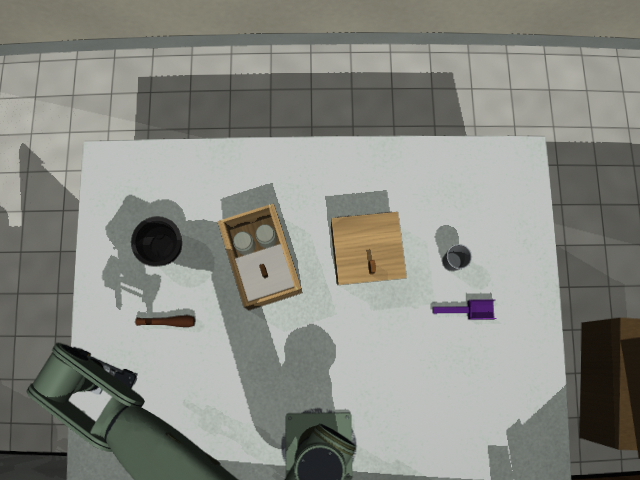

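View pics/scene1.png

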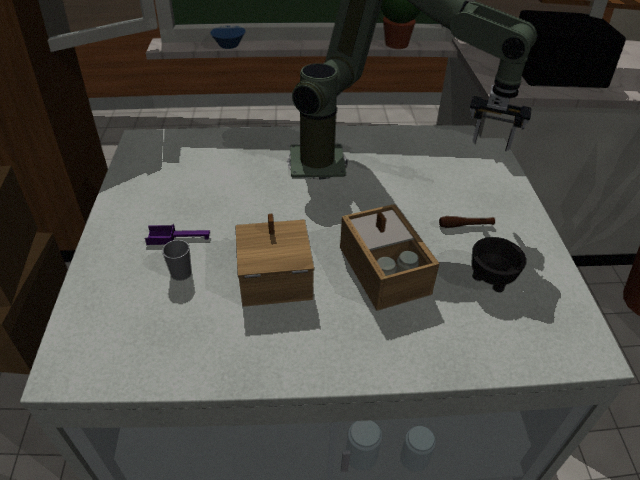

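The top view shows the jar box at left: rim corners are about (220,221), (275,204), (302,293) and (247,309), with the grip near (264,271). The bin lid is at right: (331,215), (398,212), (406,279) and (337,285), with the grip near (372,262). I'll zoom in to get sharper pixels.

```bash
python3 - <<'E'
import cv2
a=cv2.imread("pics/top1.png")[195:320,212:412]
cv2.imwrite("pics/crop1.png",cv2.resize(a,None,fx=4,fy=4,interpolation=cv2.INTER_CUBIC))
E
```

```text
(no output)
```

View pics/crop1.png

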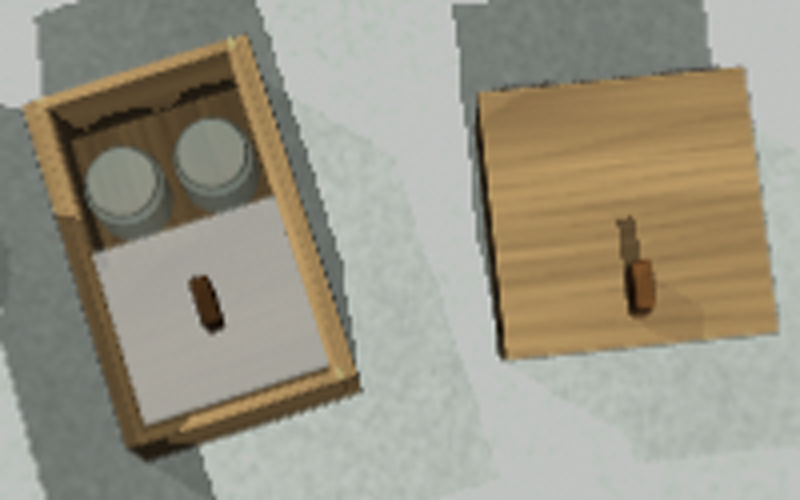

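The crop puts the cover plate corners at (95,253), (275,197), (328,367) and (145,425). The lid top corners are (480,93), (745,69), (778,332) and (503,357). I'll fit the known sizes to them.

```bash
cat > h.py <<'E'
import numpy as np, cv2
from rig import *
from scipy.spatial.transform import Rotation as R
from scipy.optimize import least_squares
def rot(q): return R.from_quat(np.roll(q,-1)).as_matrix()
def ray(c,px):
    d=np.array([c["k1"],0,0,0,0])
    n=cv2.undistortPoints(np.array(px,float).reshape(-1,1,2),c["K"],d).reshape(-1,2)
    return np.c_[n,np.ones(len(n))]@rot(c["orientation"]).T
def onz(c,px,z):
    v=ray(c,px);p=c["position"];return p+v*((z-p[2])/v[:,2])[:,None]
def proj(c,P):
    v=(np.atleast_2d(P)-c["position"])@rot(c["orientation"])
    return cv2.projectPoints(v.reshape(-1,1,3),np.zeros(3),np.zeros(3),c["K"],np.array([c["k1"],0,0,0,0]))[0].reshape(-1,2)
def fit(pts,loc):
    f=lambda p:((np.array(loc)@np.array([[np.cos(p[2]),np.sin(p[2])],[-np.sin(p[2]),np.cos(p[2])]])+p[:2])-pts[:,:2]).ravel()
    r=least_squares(f,[*pts[:,:2].mean(0),0]);return r.x,r.fun.reshape(-1,2)
def tool(s,target):  # shift of TCP in tool axes
    return rot(s["eef_rot"]).T@(np.array(target)-s["tool_pos"])
E
python3 - <<'E'
from h import *
c=calibration("top")
u=lambda l:(np.array(l)+.5)/4-.5+[212,195]
# far-left, far-right, near-right, near-left
def loc(a,b):return [[a/2,b/2],[a/2,-b/2],[-a/2,-b/2],[-a/2,b/2]]
for n,l,z,a,b in(("cover",[(95,253),(275,197),(328,367),(145,425)],113,128,148),("rim",[(27,103),(245,37),(358,378),(133,447)],121,260,170),("lid",[(480,93),(745,69),(778,332),(503,357)],121,194,194)):
    p=onz(c,u(l),z);print(n,p.round(1).tolist());print(fit(p,loc(a,b)))
print(onz(c,u([(207,303)]),140),onz(c,u([(645,283)]),169))
s=observe();print(R.from_matrix(rot(s["eef_rot"])).as_matrix().round(3))
w=calibration("wrist");T=rot(s["eef_rot"]);print("cam in tool",T.T@(w["position"]-s["tool_pos"]),(T.T@rot(w["orientation"])).round(3))
E
```

```text
cover [[538.6, 232.0, 113.0], [577.6, 103.6, 113.0], [455.1, 66.5, 113.0], [415.6, 195.4, 113.0]]
(array([4.96721601e+02, 1.49406218e+02, 2.93992470e-01]), array([[-2.0949937 ,  6.77253822],
       [ 1.81638704, -6.503447  ],
       [ 1.81659998, -6.50561928],
       [-1.53799333,  6.23652806]]))
rim [[647.1, 281.3, 121.0], [693.7, 124.6, 121.0], [446.1, 45.3, 121.0], [399.5, 202.8, 121.0]]
(array([5.46603322e+02, 1.63508116e+02, 3.02668526e-01]), array([[-1.73124972,  2.09874383],
       [ 2.32152311, -3.50157841],
       [ 1.72104893, -1.67088072],
       [-2.31132235,  3.07371532]]))
lid [[650.1, -43.8, 121.0], [665.7, -234.8, 121.0], [474.8, -250.8, 121.0], [459.7, -56.5, 121.0]]
(array([ 5.62574311e+02, -1.46470913e+02,  7.75009360e-02]), array([[ 1.67391893,  1.51437864],
       [ 1.0473336 , -0.88004215],
       [-1.41026461,  0.10634167],
       [-1.31098792, -0.74067816]]))
[[497.66225367 149.56773861 140.        ]] [[ 503.42940231 -152.69531451  169.        ]]
[[-0.922  0.387 -0.001]
 [ 0.387  0.922 -0.002]
 [ 0.    -0.002 -1.   ]]
cam in tool [  78.57890104   -0.86640846 -162.60552122] [[ 0.001 -0.963 -0.269]
 [ 1.     0.001 -0.001]
 [ 0.002 -0.269  0.963]]
```

Emit:
drive_tool([
  [0,0,-10,-60,-37,0,0],
  [0,0,-20,-120,-73,0,0],
  [0,0,-30,-180,-110,0,0],
  [0,0,-40,-240,-147,0,0],
  [0,0,-40,-300,-184,0,0],
  [0,0,-40,-350,-214,0,0],
  [0,0,-40,-385,-236,0,0],
  [0,0,-40,-400,-245,0,0],
])

```text
clock: 1.1
tool_pos: [497.4, 147.1, 222.1]
eef_rot: [-0.0, -0.149, 0.989, 0.0]
contact_force: [0.4, -0.9, -0.1]
opening: 93.9
grasp_force: 0.0
```

Emit:
drive_tool([
  [0,0,0,0,0,0,0],
  [0,0,0,0,0,0,0],
])

```text
clock: 1.35
tool_pos: [496.0, 149.5, 221.9]
eef_rot: [-0.001, -0.149, 0.989, 0.0]
contact_force: [0.0, -0.1, -0.7]
opening: 93.9
grasp_force: 0.0
```

```bash
python3 - <<'E'
from h import *
s=observe();w=calibration("wrist");im=read_camera("wrist")[:,:,::-1].copy()
print(s["clock"],s["tool_pos"],rot(s["eef_rot"]).round(3).tolist(),s["joints"].round(2))
cv2.imwrite("pics/w1.png",im)
d=np.array([np.cos(.3),np.sin(.3)]);n=np.array([-d[1],d[0]]);c0=np.array([497,149.5])
for a,b in((17,7),(17,-7),(-17,-7),(-17,7)): print(proj(w,np.r_[c0+a*d+b*n,161]).round(0))
E
```

```text
1.35 [495.95624065 149.45521187 221.86289572] [[-0.955, -0.295, -0.002], [-0.295, 0.955, 0.0], [0.001, 0.001, -1.0]] [ 0.13  0.09  1.68  0.    1.38 -1.75]
[[327. 283.]]
[[307. 283.]]
[[307. 238.]]
[[327. 238.]]
```

View pics/w1.png

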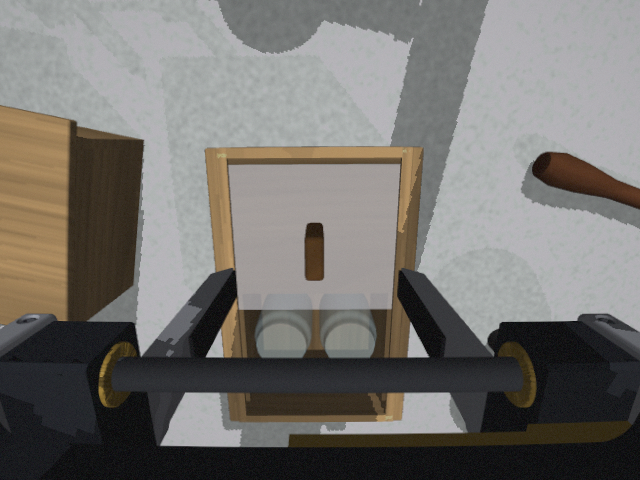

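The grip top spans columns 305–323 and rows 237–281. Predicted was 307–327 and 238–283, so it sits about 2 mm to -y of the tool and is aligned in yaw. Next I descend and pinch.

Emit:
drive_tool([
  [0,0,0,0,-2,40,0],
  [0,0,0,0,-2,65,0],
  [0,0,0,0,-2,79,0],
  [0,0,0,0,-2,79,0],
  [0,0,0,0,-2,79,255],
  [0,0,0,0,-2,79,255],
  [0,0,0,0,-2,79,255],
  [0,0,0,0,-2,79,255],
])

```text
clock: 2.4
tool_pos: [497.5, 147.4, 143.9]
eef_rot: [0.0, -0.15, 0.989, 0.0]
contact_force: [-0.5, 0.0, -0.8]
opening: 57.3
grasp_force: 0.0
```

Emit:
drive_tool([
  [0,0,0,0,0,0,255],
  [0,0,0,0,0,0,255],
  [0,0,0,0,0,0,255],
  [0,0,0,0,0,0,255],
])

```text
clock: 2.9
tool_pos: [497.2, 147.4, 143.4]
eef_rot: [-0.0, -0.15, 0.989, 0.0]
contact_force: [0.2, -0.1, 0.7]
opening: 17.6
grasp_force: 0.0
```

Emit:
drive_tool([
  [0,0,0,0,0,0,255],
  [0,0,0,0,0,0,255],
  [0,0,0,0,0,0,255],
])

```text
clock: 3.28
tool_pos: [497.1, 147.7, 143.4]
eef_rot: [-0.0, -0.15, 0.989, 0.0]
contact_force: [-0.1, 2.2, -0.7]
opening: 13.7
grasp_force: 30.0
```

Emit:
drive_tool([
  [0,0,0,-10,0,0,255],
  [0,0,0,-25,0,0,255],
  [0,0,0,-40,0,0,255],
  [0,0,0,-55,0,0,255],
  [0,0,0,-70,0,0,255],
  [0,0,0,-85,0,0,255],
  [0,0,0,-96,0,0,255],
  [0,0,0,-104,0,0,255],
])

```text
clock: 4.28
tool_pos: [597.3, 179.1, 143.4]
eef_rot: [-0.0, -0.15, 0.989, 0.001]
contact_force: [-3.0, 4.5, 2.4]
opening: 13.7
grasp_force: 30.0
```

Emit:
drive_tool([
  [0,0,0,-3,0,0,255],
  [0,0,0,-6,0,0,255],
  [0,0,0,-8,0,0,255],
  [0,0,0,-8,0,0,255],
])

```text
clock: 4.78
tool_pos: [602.3, 180.7, 143.4]
eef_rot: [-0.003, -0.15, 0.989, 0.0]
contact_force: [-8.9, 1.9, 5.7]
opening: 13.8
grasp_force: 30.0
```

Emit:
drive_tool([
  [0,0,0,-2,0,0,255],
  [0,0,0,-3,0,0,255],
  [0,0,0,-3,0,0,255],
])

```text
clock: 5.15
tool_pos: [602.6, 180.8, 143.3]
eef_rot: [-0.006, -0.15, 0.989, -0.0]
contact_force: [-15.8, -0.1, 10.4]
opening: 14.0
grasp_force: 30.0
```

It is blocked at 110.6 mm of travel. The cover centre is now at local x ≈ 58.6, so its far edge is at about 122.6 mm, the inner wall. I'll release, rise and verify.

Emit:
drive_tool([
  [0,0,0,2,0,0,255],
  [0,0,0,2,0,0,0],
  [0,0,0,2,0,0,0],
  [0,0,0,2,0,0,0],
  [0,0,0,2,0,0,0],
  [0,0,0,2,0,-40,0],
  [0,0,0,2,0,-80,0],
  [0,0,0,2,0,-80,0],
])

```text
clock: 6.15
tool_pos: [608.1, 181.2, 228.2]
eef_rot: [0.005, -0.15, 0.989, -0.0]
contact_force: [0.8, 1.1, 0.2]
opening: 80.3
grasp_force: 0.0
```

```bash
python3 - <<'E'
from h import *
s=observe();w=calibration("wrist");im=read_camera("wrist")[:,:,::-1].copy()
print(s["clock"],s["tool_pos"],s["opening"],s["joints"].round(2))
cv2.imwrite("pics/w2.png",im)
E
```

```text
6.15 [608.08287145 181.16594904 228.21482551] 80.34410977893656 [ 0.15  0.32  1.39 -0.    1.42 -1.72]
```

View pics/w2.png

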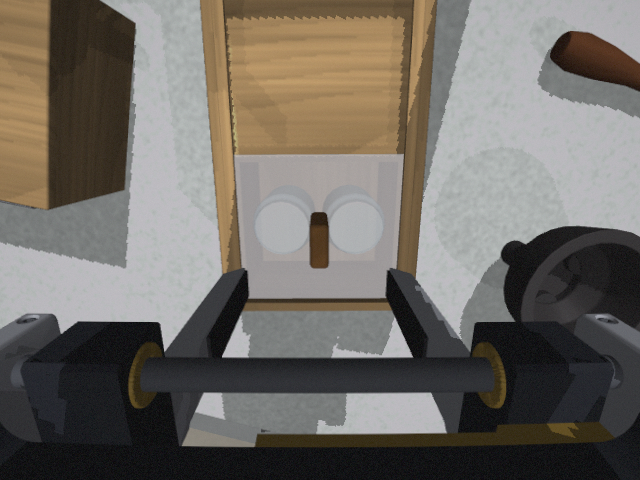

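The cover spans rows 155–298 and lies over both jars, with a dark band at rows 298–303 before the far wall. I'll check whether that band is a gap or the wall's inner face.

```bash
python3 - <<'E'
from h import *
w=calibration("wrist");im=cv2.imread("pics/w2.png")
print(im[284:316:1,[275,300]].mean(1).mean(1).round(0).tolist())
d=np.array([np.cos(.3),np.sin(.3)])
L=lambda px,z:(onz(w,px,z)[:,:2]-[546.6,163.5])@d
print("cover far,near",L([(290,298),(320,155)],113),"wall inner,outer",L([(290,303),(290,311)],121))
E
```

```text
[154.0, 155.0, 156.0, 155.0, 156.0, 154.0, 154.0, 154.0, 152.0, 152.0, 153.0, 155.0, 156.0, 150.0, 104.0, 45.0, 45.0, 48.0, 59.0, 87.0, 92.0, 95.0, 95.0, 94.0, 94.0, 92.0, 100.0, 118.0, 127.0, 126.0, 127.0, 126.0]
cover far,near [118.32591133  -7.83846095] wall inner,outer [119.23833665 127.11772997]
```

The cover's far edge is within 1 mm of the wall and both jars are covered, so it is shut. Next is the lid grip, near (504,-151).

Emit:
drive_tool([
  [0,0,6,32,-48,-5,0],
  [0,0,12.7,65,-96,-5,0],
  [0,0,12.7,97,-144,-5,0],
  [0,0,12.7,129,-192,-5,0],
  [0,0,12.7,161,-240,-5,0],
  [0,0,12.7,183,-272,-5,0],
  [0,0,12.7,193,-287,-5,0],
  [0,0,12.7,193,-287,-5,0],
])

```text
clock: 7.2
tool_pos: [505.1, -150.6, 227.2]
eef_rot: [-0.001, -0.038, 0.999, 0.001]
contact_force: [-1.0, 0.2, 1.2]
opening: 93.7
grasp_force: 0.0
```

Emit:
drive_tool([
  [0,0,0,0,0,0,0],
  [0,0,0,0,0,0,0],
  [0,0,0,0,0,0,0],
])

```text
clock: 7.58
tool_pos: [506.0, -149.5, 228.5]
eef_rot: [0.0, -0.04, 0.999, 0.0]
contact_force: [-0.3, -0.6, 0.9]
opening: 93.9
grasp_force: 0.0
```

```bash
python3 - <<'E'
from h import *
s=observe();w=calibration("wrist");im=read_camera("wrist")[:,:,::-1].copy()
print(s["clock"],s["tool_pos"],rot(s["eef_rot"]).round(3).tolist(),s["joints"].round(2))
cv2.imwrite("pics/w3.png",im)
a=.0775;d=np.array([np.cos(a),np.sin(a)]);n=np.array([-d[1],d[0]]);c0=np.array([504.3,-151])
for a,b in((17,7),(17,-7),(-17,-7),(-17,7)): print(proj(w,np.r_[c0+a*d+b*n,169]).round(0))
E
```

```text
7.575 [ 506.02830379 -149.49215722  228.48828741] [[-0.997, -0.08, 0.0], [-0.08, 0.997, 0.0], [-0.0, 0.0, -1.0]] [-0.45  0.1   1.65  0.    1.39 -2.1 ]
[[326. 280.]]
[[306. 280.]]
[[306. 234.]]
[[326. 234.]]
```

View pics/w3.png

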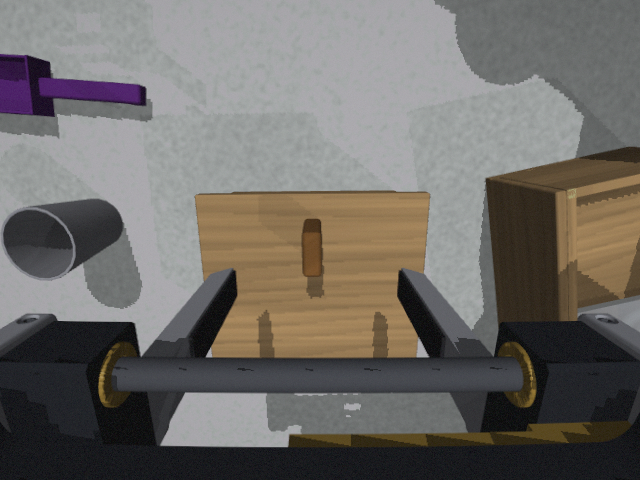

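The lid grip top spans columns 302–322 and rows 232–277. That puts it near (502.5,-154), so I correct by +4 x and -4 y in tool axes, then descend.

Emit:
drive_tool([
  [0,0,0,4,-4,30,0],
  [0,0,0,4,-4,60,60],
  [0,0,0,4,-4,77,120],
  [0,0,0,4,-4,77,120],
  [0,0,0,4,-4,77,255],
  [0,0,0,4,-4,77,255],
  [0,0,0,4,-4,77,255],
  [0,0,0,4,-4,77,255],
])

```text
clock: 8.62
tool_pos: [502.3, -154.9, 151.9]
eef_rot: [0.0, -0.039, 0.999, -0.0]
contact_force: [0.2, -0.1, -0.6]
opening: 27.3
grasp_force: 0.0
```

Emit:
drive_tool([
  [0,0,0,0,0,0,255],
  [0,0,0,0,0,0,255],
  [0,0,0,0,0,0,255],
  [0,0,0,0,0,0,255],
  [0,0,0,0,0,0,255],
])

```text
clock: 9.25
tool_pos: [501.9, -153.7, 151.5]
eef_rot: [-0.0, -0.04, 0.999, 0.001]
contact_force: [-0.7, 4.9, 2.7]
opening: 13.9
grasp_force: 30.0
```

Emit:
drive_tool([
  [0,0,0,-3,0,-10,255],
  [0,0,0,-7,0,-20,255],
  [0,0,0,-11,0,-29.5,255],
  [0,0,0,-16,0,-38.5,255],
  [0,0,0,-22,0,-47.5,255],
  [0,0,0,-28,0,-56,255],
  [0,0,0,-28,0,-56,255],
])

```text
clock: 10.12
tool_pos: [529.7, -151.2, 207.2]
eef_rot: [-0.001, -0.04, 0.999, 0.001]
contact_force: [-0.5, 5.7, -3.2]
opening: 13.4
grasp_force: 30.0
```

Emit:
drive_tool([
  [0,0,0,-7,0,-8.5,255],
  [0,0,0,-14,0,-16,255],
  [0,0,0,-22,0,-23,255],
  [0,0,0,-30,0,-30,255],
  [0,0,0,-38,0,-36,255],
  [0,0,0,-47,0,-41.5,255],
  [0,0,0,-47,0,-41.5,255],
  [0,0,0,-47,0,-41.5,255],
])

```text
clock: 11.12
tool_pos: [576.5, -147.1, 248.1]
eef_rot: [-0.001, -0.04, 0.999, 0.002]
contact_force: [0.6, 6.6, -4.6]
opening: 13.8
grasp_force: 30.0
```

```bash
python3 - <<'E'
from h import *
s=observe();print(s["tool_pos"],s["contact_force"],s["moment"],s["opening"])
a=read_camera("scene")[:,:,::-1]
cv2.imwrite("pics/s2.png",cv2.resize(a[150:320,220:450],None,fx=3.4,fy=3.4,interpolation=cv2.INTER_CUBIC))
E
```

```text
[ 576.46695081 -147.1184999   248.06798866] [ 0.64961428  6.61178889 -4.61815379] [1.00428061 0.05249228 0.18361771] 13.7987743170709
```

View pics/s2.png

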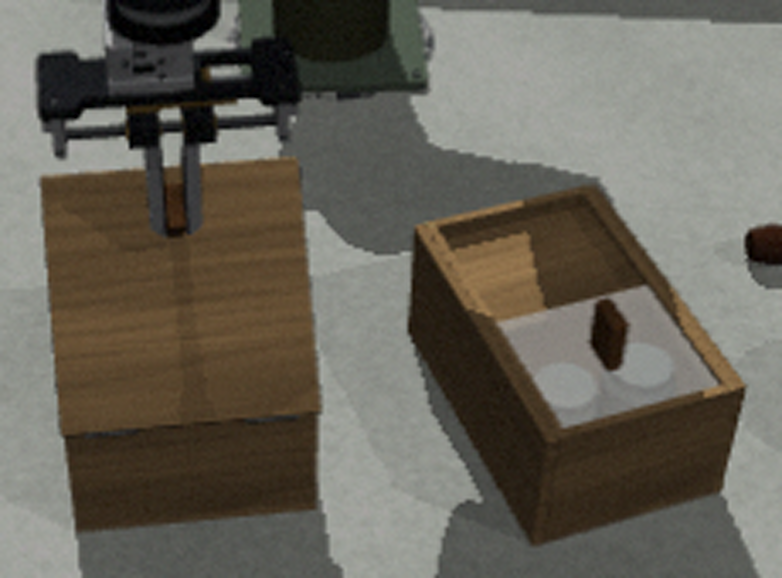

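The lid is up with its grip held between the fingers, and the cover is flush against the far wall. I'll fit the lid angle from its corners: top edge (41,176)–(298,158), hinge edge (62,436)–(318,411).

```bash
python3 - <<'E'
from h import *
c=calibration("scene")
px=(np.array([(41,176),(298,158),(318,411),(62,436)])+.5)/3.4-.5+[220,150]
def P(p,e=2.5):
    x,y,t,yaw=p;d=np.array([np.cos(yaw),np.sin(yaw),0]);n=np.array([-d[1],d[0],0]);o=np.array([x,y,111])
    out=[]
    for l,b in((-194+e,-97),(-194+e,97),(e,97),(e,-97)):
        h=l*np.cos(t)+10*np.sin(t);v=-l*np.sin(t)+10*np.cos(t)
        out.append(o+h*d+b*n+[0,0,v])
    return np.array(out)
px=px[[0,1,2,3]]
for e in(0,2.5,5):
    r=least_squares(lambda p:(proj(c,P(p,e))-px).ravel(),[656,-142,.78,.0775]);print(e,r.x,np.degrees(r.x[2]),r.fun.round(1))
s=observe();d=np.array([np.cos(.0775),np.sin(.0775)])
print("kin: moved",(s["tool_pos"][:2]-[501.9,-153.7])@d,s["tool_pos"][2]-151.5)
E
```

```text
0 [ 6.60791467e+02 -1.38338834e+02  6.94486913e-01  8.19789717e-02] 39.79116906538101 [-0.2  0.1 -0.1 -0.1  1.   0.3 -0.6 -0.4]
2.5 [ 6.57267631e+02 -1.38577604e+02  7.04117992e-01  8.21725821e-02] 40.34298920123302 [-0.2  0.1 -0.2 -0.1  0.9  0.3 -0.6 -0.4]
5 [ 6.53729534e+02 -1.38817569e+02  7.14413135e-01  8.23817791e-02] 40.932857446247205 [-0.1  0.1 -0.2 -0.2  0.8  0.3 -0.5 -0.4]
kin: moved 74.85020153987128 96.55698903942789
```

The motion and force readings say 44.7°, while the scene camera says about 40°. That camera sees the lid nearly face-on, so it is poorly conditioned for the angle. I'll check with the wrist camera, which sees the lid's near edge up close.

```bash
python3 - <<'E'
from h import *
w=calibration("wrist");cv2.imwrite("pics/w4.png",read_camera("wrist")[:,:,::-1])
a=.0775;d=np.array([np.cos(a),np.sin(a),0]);n=np.array([-d[1],d[0],0]);o=np.array([502+155*d[0],-153.7+155*d[1],111])
for T in(40,43,45,47):
    t=np.radians(T);r=[]
    for l,z in((-191.5,10),(-191.5,0)):
        for b in(98.5,-95.5): r.append(proj(w,o+(l*np.cos(t)+z*np.sin(t))*d+b*n+[0,0,-l*np.sin(t)+z*np.cos(t)])[0].round(0))
    print(T,np.array(r).tolist())
E
```

```text
40 [[509.0, 184.0], [130.0, 183.0], [503.0, 170.0], [136.0, 169.0]]
43 [[515.0, 200.0], [124.0, 199.0], [509.0, 184.0], [130.0, 183.0]]
45 [[519.0, 211.0], [120.0, 210.0], [513.0, 195.0], [126.0, 194.0]]
47 [[523.0, 223.0], [117.0, 222.0], [517.0, 206.0], [122.0, 205.0]]
```

View pics/w4.png

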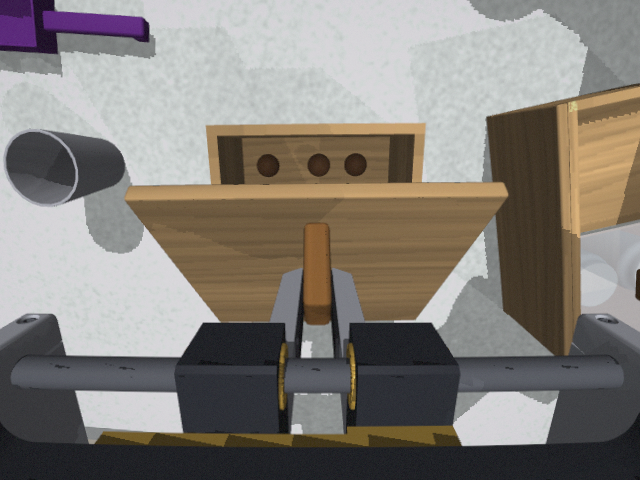

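The near end face of the lid is at rows 184–198 and spans columns 126–507. I'll extract it more exactly.

```bash
python3 - <<'E'
import cv2,numpy as np
a=cv2.imread("pics/w4.png").astype(int)
s=a[...,2]-a[...,0]   # warm = wood
for r in range(180,212,2):
    i=np.where(s[r,100:535]>35)[0]+100; g=np.split(i,np.where(np.diff(i)>3)[0]+1); g=max(g,key=len)
    print(r,g[0],g[-1],end=" | ")
print();g=a.sum(2)
for c in(170,250,400,460):print(c,[int(v) for v in g[178:208,c]])
E
```

```text
180 244 387 | 182 245 421 | 184 269 504 | 186 130 505 | 188 128 506 | 190 127 507 | 192 126 507 | 194 126 508 | 196 125 507 | 198 124 506 | 200 125 504 | 202 127 503 | 204 129 502 | 206 130 500 | 208 132 499 | 210 133 497 | 
170 [631, 631, 636, 629, 634, 631, 563, 403, 378, 395, 412, 408, 414, 424, 431, 437, 443, 450, 449, 451, 447, 391, 311, 276, 268, 268, 264, 270, 273, 270]
250 [264, 283, 273, 275, 275, 272, 320, 408, 415, 422, 429, 433, 436, 444, 445, 452, 456, 458, 450, 444, 367, 278, 263, 275, 266, 258, 267, 283, 269, 270]
400 [173, 168, 179, 175, 233, 408, 434, 448, 447, 450, 446, 449, 453, 455, 466, 463, 479, 482, 446, 385, 312, 288, 301, 308, 309, 321, 317, 303, 314, 325]
460 [596, 594, 603, 593, 425, 418, 449, 444, 455, 452, 462, 451, 455, 462, 460, 470, 469, 476, 417, 349, 307, 295, 283, 284, 309, 323, 318, 315, 316, 333]
```

Corners from the wrist picture: top edge (124,198.5)–(508,196), bottom edge (130,185.5)–(504.5,183). I'll do one combined fit of both cameras and the arm motion, allowing about 2 mm of calibration error per camera.

```bash
python3 - <<'E'
from h import *
S=calibration("scene");W=calibration("wrist");Tc=calibration("top")
ps=(np.array([(41,176),(298,158),(318,411),(62,436)])+.5)/3.4-.5+[220,150]
pw=np.array([(124,198.5),(508,196),(130,185.5),(504.5,183)])
pt=(np.array([(480,93),(745,69),(778,332),(503,357)])+.5)/4-.5+[212,195]
def pt3(o,yaw,t,l,b,z):
    d=np.array([np.cos(yaw),np.sin(yaw),0]);n=np.array([-d[1],d[0],0])
    return o+(l*np.cos(t)+z*np.sin(t))*d+b*n+np.array([0,0,-l*np.sin(t)+z*np.cos(t)])
def f(p):
    x,y,t,yaw,e,u,v=p[:7];o=np.array([x,y,111]);nr=-194+e
    q=lambda t,L:np.array([pt3(o,yaw,t,*k) for k in L])
    rs=proj(S,q(t,[(nr,-97,10),(nr,97,10),(e,97,10),(e,-97,10)])+p[7:10])-ps
    rw=proj(W,q(t,[(nr,-97,10),(nr,97,10),(nr,-97,0),(nr,97,0)])+p[10:13])-pw
    rt=proj(Tc,q(0,[(e,97,10),(e,-97,10),(nr,-97,10),(nr,97,10)])+p[13:16])-pt
    g0=pt3(o,yaw,0,-155+u,0,42+v)-[501.9,-153.7,153.5]
    g1=pt3(o,yaw,t,-155+u,0,42+v)-[576.47,-147.12,250.07]
    return np.r_[rs.ravel()/.6,rw.ravel()/1.5,rt.ravel()/.6,g0[[0,2]]/1,g1[[0,2]]/1,(e-2)/3,u/3,v/2,p[7:]/2]
r=least_squares(f,np.r_[657,-141,.77,.0775,2,0,0,np.zeros(9)])
C=np.linalg.inv(r.jac.T@r.jac);print(r.x.round(3),np.degrees(r.x[2]),"+-",np.degrees(C[2,2]**.5));print(r.fun.round(1))
E
```

```text
[ 6.56662e+02 -1.39521e+02  7.63000e-01  8.40000e-02  3.20800e+00
  1.97000e-01  1.51700e+00 -6.94000e-01  7.47000e-01 -7.77000e-01
 -2.31300e+00 -1.48600e+00 -3.63800e+00 -3.67000e-01  7.38000e-01
 -6.88000e-01] 43.708994349234935 +- 0.5755819792923005
[-0.8 -0.2  0.1 -0.9  1.4  1.  -0.9  0.  -0.1  0.6  1.1  1.3 -0.3 -1.
 -0.5 -0.3 -1.1 -0.6  0.1 -1.   0.3  0.3  1.   1.   0.5  1.  -1.3 -0.6
  0.4  0.1  0.8 -0.3  0.4 -0.4 -1.2 -0.7 -1.8 -0.2  0.4 -0.3]
```

The combined estimate is 43.7 ± 0.6°, so I'll nudge up about 1.2° along the arc and hold.

Emit:
drive_tool([
  [0,0,0,-1.5,0,-1,255],
  [0,0,0,-3,0,-1.5,255],
  [0,0,0,-3,0,-1.5,255],
  [0,0,0,-3,0,-1.5,255],
  [0,0,0,-3,0,-1.5,255],
  [0,0,0,-3,0,-1.5,255],
  [0,0,0,-3,0,-1.5,255],
  [0,0,0,-3,0,-1.5,255],
])

```text
clock: 12.22
tool_pos: [578.3, -146.9, 249.1]
eef_rot: [-0.003, -0.04, 0.999, 0.002]
contact_force: [-2.1, 6.8, -5.5]
opening: 13.8
grasp_force: 30.0
```

```bash
python3 - <<'E'
from rig import *
s=observe();print(s["tool_pos"],s["grasp_force"],s["contact_force"],abs(s["joint_velocities"]).max())
if s["grasp_force"]>20 and abs(s["tool_pos"][0]-579.5)<3: print(close_job())
E
```

```text
[ 578.26136254 -146.92662238  249.0624764 ] 29.990650713443756 [-2.12888524  6.84909574 -5.45099427] 0.0008344191759727733
the job is handed in; nothing more can be done
None
```

The job is handed in: the jar cover was slid shut first, then the spice bin lid was raised and is held still in the gripper at an estimated 44–45°; I did not try to move the mortar, pestle, cup or scoop, and did not re-check their positions.

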